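# Pull down the cup cupboard's flap with the hook pole

## Robot

A 6-joint arm with a two-finger parallel gripper is mounted at the origin on the work surface. World frame = base frame: x ahead of the robot, y to its left, z up, the work surface at z = 0. Lengths are in m, angles in rad, forces in N, time in s.
With the tool pointing down it reaches from about 0.35 to 0.975 m from the base axis. Payload 4.9 kg.
Tool frame: the origin (TCP) lies on the centre line of the jaws, within the pads' length; the fingertips stand 8 mm ahead of it and the grasp point (between the pads) lies 11 mm behind it; z points along the fingers, y is the direction in which the jaws open and shut (so a half turn about z gives the same grasp; the last joint's range is limited). The gripper opens to 85 mm and grips with 20 to 120 N. Pads are 22 mm wide; open, the fingers measure 114 mm over their backs; the gripper's body (76 mm by 85 mm) begins 54 mm behind the grasp point. The pads swing forward as they close: fully open they stand 13 mm farther back than shut.
Start: joints at [1.078, 0.053, 1.613, -0, 1.476, -0.119], TCP at [0.228, 0.582, 0.239] pointing down, gripper open.
Joint ranges: [-3.01, 3.01], [-1.01, 2.22], [0.06, 2.58], [-1.02, 4.17], [0.09, 2.62], [-3.14, 3.14]. Speed limits (rad/s): [2.57, 2.57, 3.14, 3.14, 3.14, 3.14].

## Interface

Orientations are given as a unit quaternion [w, x, y, z].
In Python, from plant import manip gives the robot as it stands.
- The arm moves only by the tool step_arm, never from a script. Its argument "deltas" is a list of rows, each a list of 7 numbers: the shift along the tool's x, y, z in m, then the turn, a rotation vector about the tool's x, y, z in rad, then the gripper command: -1 is fully open, 1 is shut, values between are in proportion. In form: [[dx, dy, dz, ax, ay, az, hand], ...]. A call has 1 to 20 rows; each row is the pose to reach, as a shift and turn from the pose commanded when the call began, along the tool's axes at that moment; what a row does not reach only later rows make up. A row lasts 1/10 s, in which the tool goes at most 50 mm and 8.59 degrees, less where a joint would pass 70% of its speed; a pose out of reach is approached as far as the arm can. A call with a gripper value outside its range is refused whole. The fingers move at their own pace and stop on an object; the grip force is fixed at half the most. Time passes only in rows, so rows that repeat a pose let the fingers close. It gives the time, the measured TCP pose, the force and the opening at its end, in the units of the state.
- manip.state(): the state, without advancing time (a new reading comes with each control period).
- manip.grab_frame(name): name is "side" or "top" or "wrist"; returns the picture (420x560x3 uint8, red, green, blue); there is no depth.
- manip.get_calibration(name): a dict with "fov_y" (degrees; the focal length in pixels is half the picture's height over the tangent of half this angle, whatever the lens; pixels are square), "cx", "cy" (the principal point, pixels), "R" (3x3) and "t" (3): a world point X has camera coordinates R X + t. Camera axes: x right, y down, z forward; pixel columns grow to the right and rows downward; lengths in m; the calibration is good to about 2 mm. A picture is of the moment at which its call begins: read the wrist's pose just before it. get_calibration takes no time and is no camera call; for the wrist camera it gives the pose at the moment of the call.
- manip.job_done(): hands the job in, once; it reports no verdict.
The state is a dict: "time": time; "joint_pos": joint angles; "joint_vel": joint speeds; "joint_efforts": joint torques, N m; "tool_pos": TCP position; "tool_rot": TCP orientation; "contact_force": force on the tool from outside, world axes, zero at the start; "ft_torque": the same for the moment, N m; "gripper_width": opening from 0.0 (shut) to 1.0 (fully open).
Only numpy, scipy, OpenCV 4.12 (cv2) and the standard library are available. Lean on these libraries where they do the work, as an engineer would, in place of code of your own. Each camera call takes 0.05 s, during which the arm holds its last target.

## Task

Take the hook pole from its two-forked rest, put its hook through the brass ring at the top of the cup cupboard's blue flap, and ease the flap down with the pole until it lies fully down, level. Do not touch the flap or its ring with the gripper or arm, and leave the jug, the cup and the tamper as they stand. Then unhook the pole, lay it back in both forks of its rest as it lay before, and let go.

Things in the scene. Friction and masses are not known exactly. Their poses are not given: they have to be found in the camera images.
- cupboard: White counter-top cup cupboard, fixed, 200 deep (x) x 300 wide (y) x 275 high (z) mm, three upturned white cups on its wooden top (to 328 mm). Origin: centre of its underside, on the counter. Front faces its own -x, at x = -100 mm; y runs along the front. Stands to the robot's left, front facing roughly world -y.
- flap (a joint): Angle (rad) of the blue flap (12 mm thick, 290 wide, 145 high) over the cupboard's front: 0 = shut, upright; grows as its top comes outward and down; 1.571 = level, at its stop. Starts at 0 to 0.2. Stiff friction hinge: it stays where it is left and never falls by itself; it must be moved all the way (2 to 3 N at the ring).
- hinge (a point): Middle of the flap's hinge axis, along the flap's lower edge: at x = -107, y = 0, z = 130 mm of the cupboard's frame. Axis parallel to the cupboard's y. Does not move with the flap.
- ring (a point): Centre of the brass ring (inner diameter 50, bar 7 mm) mid on the flap's top edge; turns with the flap. From the hinge: flap at 0: 30 mm outward, 169 up, the ring's plane rising outward at 45 deg, so a hook pointing down enters from above; at 1.571: 169 mm outward, 30 below, the ring's plane falling outward at 45 deg beyond the flap's edge, still open from above.
- pole: Loose hook pole, 0.12 kg. Origin: in its light wooden handle (16 x 16 mm square, x = -80 to +50 mm), near the balance point: grip here. x runs along the pole to the hook, z up as it rests. A steel rod 8 mm thick follows to x = 155 mm, then bends 90 deg down: the hook, along x = 155 to z = -30, its tip curling back to x = 150, z = -37 (lowest -41 mm).
- hook (a point): Middle of the hook's downward part, at x = 155, y = 0, z = -20 mm of the pole's frame.
- rest: Fixed rest, to the robot's right: board 200 x 90 x 8 mm, two dark steel forks open upwards. Origin on the counter under the pole's origin; x along the pole to the hook end, roughly world +y. Forks 12 mm thick at x = -58 (slot floor z = 55) and x = +88 (floor z = 59); slots 26 mm wide, 18 deep, flared lips to 92 mm high. Handle free to grip between them.
- seat (a point): Point of the rest, 63 mm above its origin, where the pole's origin lies when the pole is in the rest (give or take 5 mm along the pole at the start).
- jug: Bystander: open steel milk jug with one side handle, 72 mm across, 90 mm high, loose; origin at the centre of its underside. Stands in front of the cupboard to one side of the ring's path; the lowered flap passes over it.
- cup: Bystander: white coffee cup with a side handle, 72 mm across, 60 mm high, loose; origin at the centre of its underside. Stands in front of the cupboard on the other side of the ring's path; the lowered flap passes over it.
- tamper: Bystander: steel coffee tamper standing upright, 58 mm across at the foot, 90 mm high, loose; origin at the centre of its underside. Stands beside the rest.
There are look-alikes about, which are no part of the job. There is more than one size of the rest; the one meant has the size given above.

How it is judged:
On the way, in this order (a step that is already met when the one before it is completed fails the run):
1. the pole's hook is in the ring while the flap is still nearly shut (below 0.5 rad) (distance between hook and ring below 0.028 m and value of joint flap below 0.5 rad), for 0.1 s.
2. the flap is fully down (above 1.47 rad) (value of joint flap above 1.47 rad), for 0.2 s.
At the end, for the whole second after the job is handed in: Flap fully down (above 1.47 of 1.571 rad); pole still, in both forks of its rest, hook down: origin within 30 mm along the rest, 8 mm across and 6 mm in height of the seat point, its axis within 0.12 rad of the rest's, its z within 0.3 rad of vertical (value of joint flap above 1.47 rad and x of pole in the frame of rest between -0.03 and 0.03 m and y of pole in the frame of rest between -0.008 and 0.008 m and z of pole in the frame of rest between 0.057 and 0.069 m and angle between the x axis of pole and the x axis of rest, either way round below 0.12 rad and angle between pole's own z axis and vertical below 0.3 rad and linear speed of pole below 0.02 m/s); the robot touches nothing.
It fails at once if the gripper or the arm touches the flap or its ring (more than 1 N) (contact force between any of the fingers, the arm and flap above 1 N).
It fails at once if the flap is slammed or jerked (faster than 2.5 rad/s) (velocity of joint flap above 2.5 rad/s).
It fails at once if the jug is pushed more than 30 mm or tipped (distance of jug from where it was at the start of the episode above 0.03 m or angle between jug's own z axis and vertical above 0.4 rad).
It fails at once if the cup is pushed more than 30 mm or tipped (distance of cup from where it was at the start of the episode above 0.03 m or angle between cup's own z axis and vertical above 0.4 rad).
It fails at once if the tamper is pushed more than 30 mm or tipped (distance of tamper from where it was at the start of the episode above 0.03 m or angle between tamper's own z axis and vertical above 0.4 rad).
It also fails if it takes over 61 s, if anything falls off the work surface, if the arm or the gripper's body presses on something with over 40 N, if the wrist force passes 120 N, or if a joint passes its speed limit or range.

## Working session

There is one attempt and no reset: what is moved stays moved. The work goes in short steps, Python scripts to look and compute and a tool call to move; the robot and the scene stay as the last step left them, time stands still between calls to the robot, and variables do not carry over. Pictures are saved under pics/ and viewed, and the job is handed in when it is done.

Besides the shell and the picture viewer there is one more tool, called as a command line: name --pt "numbers of a row" for each row, then --argument value for the rest. step_arm: Moves the arm, as the interface text tells. Its arguments: {"type":"object","properties":{"deltas":{"type":"array"}},"required":["deltas"]}

```bash
mkdir -p pics; ls; cat > h.py <<'E'
import numpy as np, cv2, json
from plant import manip
def grab(n,fn):
    c=manip.get_calibration(n); im=manip.grab_frame(n)
    cv2.imwrite('pics/'+fn+'.png',im[:,:,::-1]); np.savez('pics/'+fn+'.npz',im=im,fov=c['fov_y'],cx=c['cx'],cy=c['cy'],R=c['R'],t=c['t']); return im,c
def load(fn):
    d=np.load('pics/'+fn+'.npz'); return d['im'],dict(fov_y=float(d['fov']),cx=float(d['cx']),cy=float(d['cy']),R=d['R'],t=d['t'])
def f(c): return 210/np.tan(np.radians(c['fov_y'])/2)
def ray(c,u,v):
    R=np.array(c['R']);t=np.array(c['t']); d=R.T@np.array([(u-c['cx'])/f(c),(v-c['cy'])/f(c),1]); return -R.T@t,d/np.linalg.norm(d)
def onz(c,u,v,z):
    o,d=ray(c,u,v); return o+d*(z-o[2])/d[2]
def proj(c,X):
    p=np.array(c['R'])@np.array(X)+np.array(c['t']); return f(c)*p[0]/p[2]+c['cx'],f(c)*p[1]/p[2]+c['cy']
def tri(*cs):
    A=np.zeros((3,3));b=np.zeros(3)
    for c,u,v in cs:
        o,d=ray(c,u,v);P=np.eye(3)-np.outer(d,d);A+=P;b+=P@o
    X=np.linalg.solve(A,b); return X,[np.subtract(proj(c,X),(u,v)).round(1) for c,u,v in cs]
E
python3 - <<'E'
from h import *
np.set_printoptions(precision=4,suppress=True)
for n in ('side','top','wrist'):
    im,c=grab(n,n+'0'); print(n,c['fov_y'],c['cx'],c['cy'],-np.array(c['R']).T@c['t'])
print(manip.state())
E
```

```text
pics
side 55.92443188382177 282.4025063915503 204.02772049048073 [ 1.2425 -0.6759  1.2297]
top 47.17528961155978 281.89844500709233 212.76783299675415 [ 0.412  -0.0484  1.9338]
wrist 71.85740448523117 275.50349294639216 209.33586725320149 [0.1611 0.607  0.3727]
{'time': 0.15, 'joint_pos': array([ 1.078 ,  0.0532,  1.6139,  0.    ,  1.476 , -0.119 ]), 'joint_vel': array([ 0.0009, -0.0018, -0.0044, -0.0016, -0.0022,  0.0003]), 'joint_efforts': array([  0.0005, -39.424 , -37.0723,  -0.    ,   0.0046,  -0.    ]), 'tool_pos': array([0.228 , 0.5814, 0.2383]), 'tool_rot': array([-0.0003,  0.1858,  0.9826, -0.0008]), 'contact_force': array([ 0.2864, -0.1723,  0.6705]), 'ft_torque': array([ 0.021 ,  0.0221, -0.0762]), 'gripper_width': 1.0008735103224224}
```

View pics/side0.png

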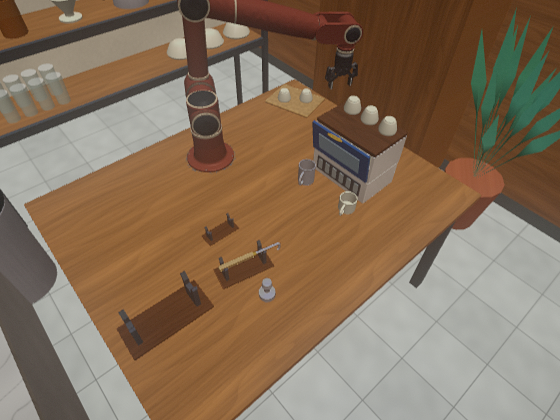

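View pics/top0.png

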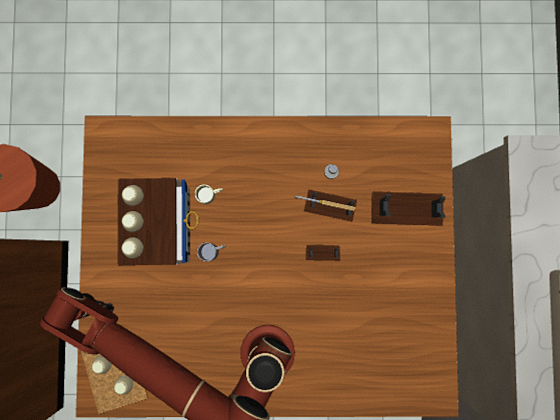

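View pics/wrist0.png

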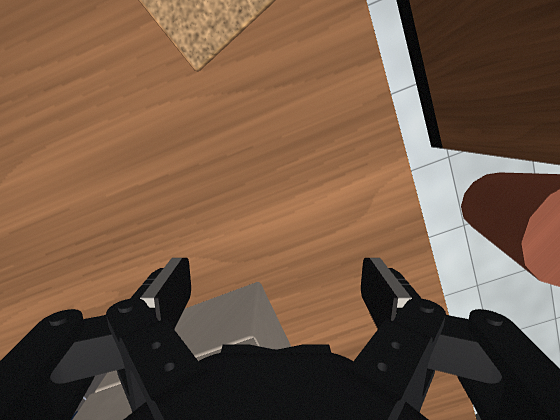

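```bash
python3 - <<'E'
from h import *
im,c=load('top0'); a=cv2.resize(im[150:250,290:370],None,fx=7,fy=6,interpolation=cv2.INTER_CUBIC)
cv2.imwrite('pics/z1.png',cv2.resize(im[160:240,285:385],None,fx=7,fy=7,interpolation=cv2.INTER_CUBIC)[:,:,::-1])
cv2.imwrite('pics/z2.png',cv2.resize(im[170:275,110:235],None,fx=5.6,fy=5.6,interpolation=cv2.INTER_CUBIC)[:,:,::-1])
im,c=load('side0')
cv2.imwrite('pics/z3.png',cv2.resize(im[230:310,200:300],None,fx=7,fy=7,interpolation=cv2.INTER_CUBIC)[:,:,::-1])
cv2.imwrite('pics/z4.png',cv2.resize(im[90:220,290:420],None,fx=4.6,fy=4.6,interpolation=cv2.INTER_CUBIC)[:,:,::-1])
E
```

```text
(no output)
```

View pics/z1.png

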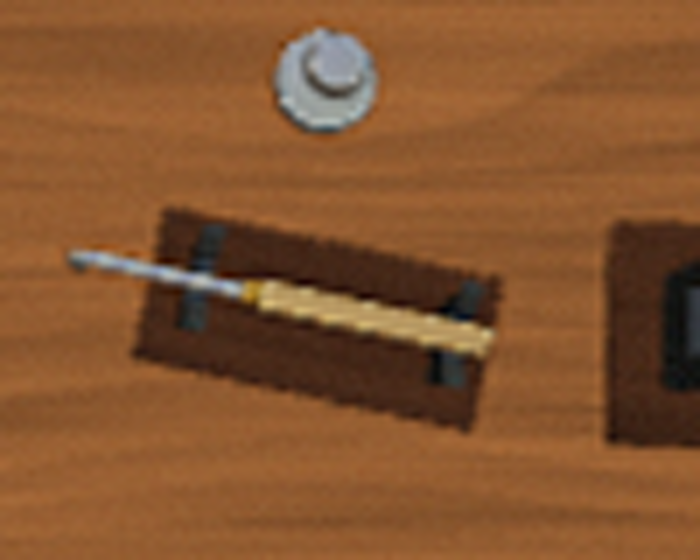

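View pics/z2.png

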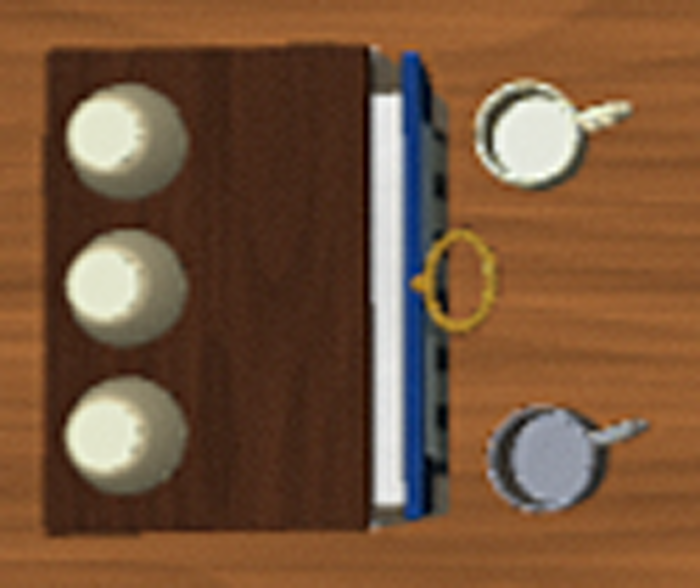

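View pics/z3.png

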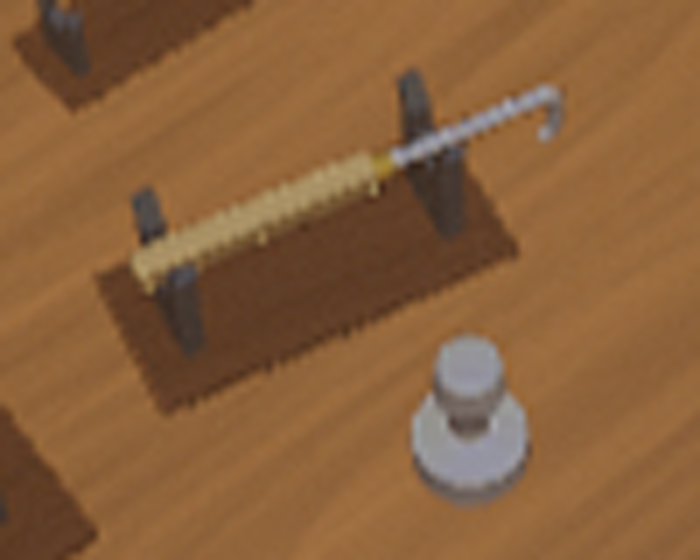

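View pics/z4.png

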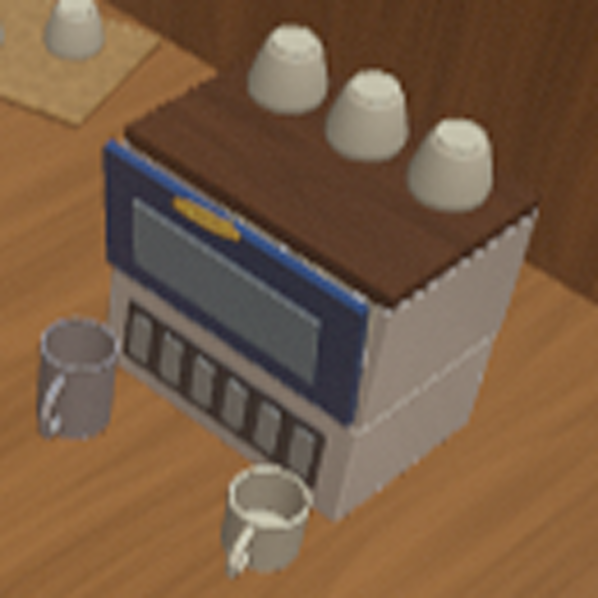

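```bash
python3 - <<'E'
from h import *
np.set_printoptions(precision=4,suppress=True)
im,c=load('top0'); s,cs=load('side0')
z=lambda p,k,o:((p[0]+.5)/k-.5+o[0],(p[1]+.5)/k-.5+o[1])
C=[onz(c,*z(p,7,(285,160)),.008)[:2] for p in [(163,208),(500,277),(470,432),(133,355)]]
C=np.array(C);print('board',C,C.mean(0),np.linalg.norm(C[0]-C[1]),np.linalg.norm(C[1]-C[2]))
for a,b in((0,1),(3,2)):
    d=C[a]-C[b];print('yaw',np.degrees(np.arctan2(d[1],d[0])))
for n,p,q in[('tip',(75,257),(553,95)),('end',(490,340),(145,268)),('ferr',(252,291),(383,163))]:
    print(n,tri((c,*z(p,7,(285,160))),(cs,*z(q,7,(200,230)))))
h=[onz(c,*z(p,7,(285,160)),.067) for p in((490,340),(252,291),(75,257))];print(h)
k=5.6;o=(110,170)
print('ring',onz(c,*z((459,281),k,o),.299), onz(c,*z((459,281),k,o),.29))
# cupboard front: top edge of wood at z .275; 
for n,p,zz in[('fr+x',(370,45),.275),('fr-x',(370,530),.275),('bk+x',(47,48),.275),('bk-x',(47,532),.275),('flap+',(410,53),.275),('flap-',(410,518),.275)]: print(n,onz(c,*z(p,k,o),zz))
print('jug',onz(c,*z((550,457),k,o),.09),'cup',onz(c,*z((537,135),k,o),.06),'tamper',onz(c,*z((335,60),7,(285,160)),.09))
for n,p,q in[('flapL',(405,518),(107,143)),('flapR',(405,53),(365,310))]:
    print(n,tri((c,*z(p,k,o)),(cs,*z(q,4.6,(290,90)))))
E
```

```text
board [[ 0.645  -0.1629]
 [ 0.6051 -0.3566]
 [ 0.5158 -0.3383]
 [ 0.5601 -0.1453]] [ 0.5815 -0.2508] 0.19776440180008045 0.09109957902853323
yaw 78.36473830175655
yaw 77.0847091215995
tip (array([ 0.6108, -0.1112,  0.0571]), [array([0.2, 0.1]), array([ 0.2, -0. ])])
end (array([ 0.5649, -0.3389,  0.0695]), [array([-0.5, -0.3]), array([-0.6,  0. ])])
ferr (array([ 0.5913, -0.209 ,  0.0659]), [array([0., 0.]), array([ 0., -0.])])
[array([ 0.5639, -0.3411,  0.067 ]), array([ 0.5913, -0.2088,  0.067 ]), array([ 0.6104, -0.1102,  0.067 ])]
ring [0.5054 0.2505 0.299 ] [0.5059 0.2522 0.29  ]
fr+x [0.6533 0.312  0.275 ]
fr-x [0.3541 0.3074 0.275 ]
bk+x [0.6514 0.5119 0.275 ]
bk-x [0.353  0.5047 0.275 ]
flap+ [0.6483 0.2871 0.275 ]
flap- [0.3614 0.283  0.275 ]
jug [0.3971 0.2252 0.09  ] cup [0.6212 0.2411 0.06  ] tamper [ 0.7174 -0.2535  0.09  ]
flapL (array([0.3598, 0.2857, 0.2684]), [array([0.5, 0.4]), array([ 0.6, -0. ])])
flapR (array([0.6479, 0.2901, 0.2696]), [array([0.3, 0.4]), array([ 0.5, -0. ])])
```

```bash
cat >> h.py <<'E'
from scipy.spatial.transform import Rotation as Ro
def tool():
    s=manip.state(); q=np.array(s['tool_rot']); return np.array(s['tool_pos']),Ro.from_quat(q[[1,2,3,0]])
def down(yaw_deg): # tool x (pole) at yaw_deg in world, z down
    a=np.radians(yaw_deg); x=np.array([np.cos(a),np.sin(a),0]);z=np.array([0,0,-1.]); return Ro.from_matrix(np.c_[x,np.cross(z,x),z])
def delta(P,R,base=None):
    p,r=base or tool(); return np.r_[r.inv().apply(np.array(P)-p),(r.inv()*R).as_rotvec()].round(4)
E
python3 - <<'E'
from h import *
print(delta([.505,.10,.47],down(90.7)).tolist())
E
```

```text
[-0.4336, -0.3474, -0.2312, -0.0015, 0.0007, 1.1848]
```

step_arm --pt "0 0 -0.05 0 0 0 -1" --pt "0 0 -0.1 0 0 0 -1" --pt "0 0 -0.15 0 0 0 -1" --pt "0 0 -0.2 0 0 0 -1" --pt "-0.036 -0.029 -0.23 0 0 0.1 -1" --pt "-0.072 -0.058 -0.23 0 0 0.2 -1" --pt "-0.108 -0.087 -0.23 0 0 0.3 -1" --pt "-0.145 -0.116 -0.23 0 0 0.4 -1" --pt "-0.181 -0.145 -0.23 0 0 0.5 -1" --pt "-0.217 -0.174 -0.23 0 0 0.6 -1" --pt "-0.253 -0.203 -0.23 0 0 0.7 -1" --pt "-0.289 -0.232 -0.23 0 0 0.8 -1" --pt "-0.325 -0.26 -0.23 0 0 0.9 -1" --pt "-0.361 -0.289 -0.23 0 0 1.0 -1" --pt "-0.397 -0.318 -0.23 0 0 1.1 -1" --pt "-0.434 -0.347 -0.23 0 0 1.185 -1" --pt "-0.434 -0.347 -0.23 0 0 1.185 -1" --pt "-0.434 -0.347 -0.23 0 0 1.185 -1" --pt "-0.434 -0.347 -0.23 0 0 1.185 -1"

```text
time: 2.05
tool_pos: [0.5052, 0.101, 0.4693]
tool_rot: [-0.0, 0.702, 0.712, 0.0]
contact_force: [-0.4, 0.4, 1.1]
gripper_width: 1.003
```

```bash
python3 - <<'E'
from h import *
im,c=grab('wrist','wrist1');print(tool()[0],tool()[1].as_matrix().round(3).tolist(),manip.state()['time'])
print(proj(c,[.505,.2505,.295]))
E
```

```text
[0.5050459  0.10134688 0.46949994] [[-0.014, 1.0, 0.0], [1.0, 0.014, 0.0], [0.0, 0.0, -1.0]] 2.1
(np.float64(278.3059462568397), np.float64(38.34501855713586))
```

View pics/wrist1.png

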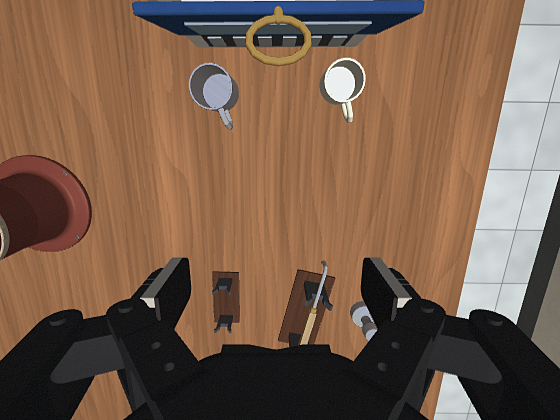

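```bash
python3 - <<'E'
from h import *
im,c=load('wrist1')
hsv=cv2.cvtColor(im,cv2.COLOR_RGB2HSV)
sub=hsv[0:80,230:330]; m=cv2.inRange(sub,(17,110,70),(30,255,255)); cv2.imwrite('pics/m.png',cv2.resize(m,None,fx=6,fy=6))
cn,_=cv2.findContours(m,cv2.RETR_CCOMP,cv2.CHAIN_APPROX_NONE)
for k in cn:
    if len(k)>60: print(len(k),cv2.boundingRect(k),cv2.fitEllipse(k))
# flap top edge blue
b=cv2.inRange(hsv,(105,150,40),(125,255,255)); print(cv2.boundingRect(cv2.findNonZero(b)))
ct,_=load('top0')
E
```

```text
176 (16, 6, 66, 60) ((48.020179748535156, 38.54450607299805), (53.44834518432617, 63.97355651855469), 90.14381408691406)
129 (22, 21, 53, 38) ((48.06205368041992, 39.601619720458984), (35.74843215942383, 52.39565658569336), 89.80538940429688)
(132, 0, 292, 35)
```

View pics/m.png

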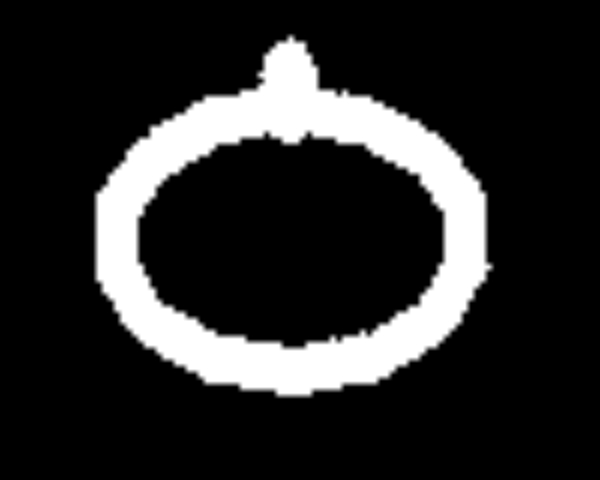

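```bash
python3 - <<'E'
from h import *
np.set_printoptions(precision=4,suppress=True)
im,c=load('wrist1'); it,ct=load('top0')
hsv=cv2.cvtColor(it,cv2.COLOR_RGB2HSV)
m=cv2.inRange(hsv[205:235,183:203],(15,90,60),(32,255,255)); cn,_=cv2.findContours(m,cv2.RETR_CCOMP,cv2.CHAIN_APPROX_NONE)
es=[]
for k in cn:
    if len(k)>15: e=cv2.fitEllipse(k);print(e); es.append(e[0])
u=np.mean(es,0)+[183,205];print(u)
for tu in (u,((459.5)/5.6-.5+110,(281.5)/5.6-.5+170)): print(tri((c,278.05,39.4),(ct,*tu)))
for z in(.285,.29,.295,.3): print(onz(c,278.05,39.4,z))
# scale: ring outer/inner horizontal mid width 58.2px ~57mm
o,d=ray(c,278.05,39.4); Z=f(c)*.057/((63.97+52.4)/2); 
print('by size', o+d*Z/ (np.array(c['R'])[2]@d))
# board corners / pole in wrist for cross-check
print(proj(c,[.611,-.111,.067]))
# flap top corners
E
```

```text
((8.654406547546387, 14.842267990112305), (13.244954109191895, 18.28096580505371), 5.6635613441467285)
((8.564055442810059, 14.73371410369873), (9.315037727355957, 15.039237976074219), 2.324564218521118)
[191.6092 219.788 ]
(array([0.5054, 0.252 , 0.2873]), [array([ 0.6, -0.5]), array([0.1, 0.2])])
(array([0.5055, 0.2524, 0.2861]), [array([ 0.7, -0.6]), array([0.1, 0.2])])
[0.5048 0.2521 0.285 ]
[0.5048 0.2509 0.29  ]
[0.5048 0.2496 0.295 ]
[0.5048 0.2483 0.3   ]
by size [0.5048 0.2522 0.2847]
(np.float64(326.21119879283407), np.float64(269.1798845454261))
```

```bash
python3 - <<'E'
from h import *
print(delta([.565,-.33,.30],down(78.3)).tolist())
E
```

```text
[-0.4322, 0.0539, 0.1694, 0.0002, -0.0003, 0.2182]
```

step_arm --pt "-0.045 0.005 0 0 0 0 -1" --pt "-0.09 0.01 0 0 0 0.05 -1" --pt "-0.135 0.015 0.02 0 0 0.08 -1" --pt "-0.18 0.02 0.04 0 0 0.1 -1" --pt "-0.225 0.025 0.06 0 0 0.12 -1" --pt "-0.27 0.03 0.08 0 0 0.15 -1" --pt "-0.315 0.036 0.1 0 0 0.18 -1" --pt "-0.36 0.042 0.13 0 0 0.2 -1" --pt "-0.4 0.05 0.15 0 0 0.218 -1" --pt "-0.432 0.054 0.17 0 0 0.218 -1" --pt "-0.432 0.054 0.17 0 0 0.218 -1" --pt "-0.432 0.054 0.17 0 0 0.218 -1" --pt "-0.432 0.054 0.17 0 0 0.218 -1"

```text
time: 3.4
tool_pos: [0.5656, -0.3295, 0.301]
tool_rot: [0.001, 0.775, 0.632, 0.0]
contact_force: [0.9, 0.5, 0.8]
gripper_width: 1.003
```

```bash
python3 - <<'E'
from h import *
im,c=grab('wrist','wrist2');print(tool()[0],manip.state()['time'])
print(np.array(c['R']).round(3).tolist())
cv2.imwrite('pics/w2z.png',cv2.resize(im[0:350,100:460],None,fx=1.7,fy=1.7)[:,:,::-1])
E
```

```text
[ 0.56561659 -0.32951153  0.30145164] 3.45
[[0.979, -0.203, 0.002], [-0.195, -0.94, 0.28], [-0.055, -0.275, -0.96]]
```

View pics/wrist2.png

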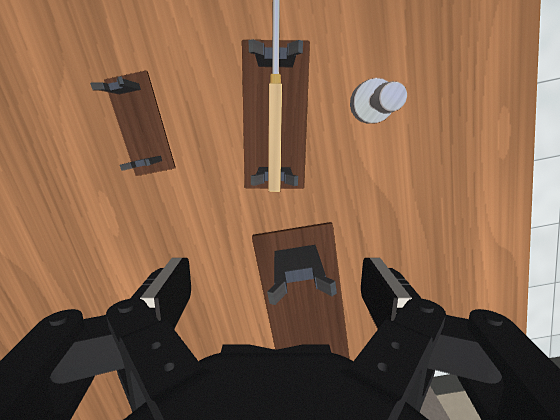

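```bash
python3 - <<'E'
from h import *
np.set_printoptions(precision=4,suppress=True)
im,c=load('wrist2')
hsv=cv2.cvtColor(im,cv2.COLOR_RGB2HSV)
m=cv2.inRange(hsv,(12,40,150),(30,150,255))
m[:, :240]=0; m[:,310:]=0; m[220:]=0
cn,_=cv2.findContours(m,cv2.RETR_EXTERNAL,cv2.CHAIN_APPROX_NONE); k=max(cn,key=cv2.contourArea);print(cv2.minAreaRect(k),cv2.boundingRect(k))
E1=[];
for v in range(90,186,5):
    us=np.nonzero(m[v])[0]; E1.append((us.min()+us.max()+0)/2); 
v=np.arange(90,186,5); a,b=np.polyfit(v,E1,1); print(a,b)
P=[onz(c,a*y+b,y,.071) for y in (85,190)];d=P[0]-P[1];print(P,np.degrees(np.arctan2(d[1],d[0])))
x,y,w,h=cv2.boundingRect(k)
e0=onz(c,a*(y+h)+b,y+h,.071);e1=onz(c,a*y+b,y,.071);u=d/np.linalg.norm(d);print(e0,e1,np.linalg.norm(e0-e1),'orig',e0+.08*u,e1-.05*u)
r=[onz(c,*p,.008) for p in [(243,40),(311,42),(304,188),(243,188)]];r=np.array(r);print(r,np.linalg.norm(r[0]-r[3]),np.linalg.norm(r[1]-r[2]),r.mean(0))
for A,B in((0,3),(1,2)):
  q=r[A]-r[B];print(np.degrees(np.arctan2(q[1],q[0])))
E
```

```text
((274.5, 109.49998474121094), (68.99998474121094, 218.99996948242188), 0.0) (240, 0, 70, 220)
-6.041203220894867e-17 274.49999999999994
[array([ 0.5875, -0.2165,  0.071 ]), array([ 0.562 , -0.3389,  0.071 ])] 78.25571369478972
[ 0.5538 -0.3786  0.071 ] [ 0.6048 -0.1332  0.071 ] 0.2506907592982424 orig [ 0.5701 -0.3003  0.071 ] [ 0.5946 -0.1821  0.071 ]
[[ 0.5596 -0.1471  0.008 ]
 [ 0.6466 -0.1675  0.008 ]
 [ 0.6032 -0.3585  0.008 ]
 [ 0.5133 -0.3398  0.008 ]] 0.1982103283804625 0.1958791218200507 [ 0.5807 -0.2532  0.008 ]
76.51189369241098
77.1959004945703
```

```bash
python3 - <<'E'
from h import *
np.set_printoptions(precision=4,suppress=True)
im,c=load('wrist2')
print(im[130,255:300].tolist()[10:34])
g=cv2.cvtColor(im,cv2.COLOR_RGB2GRAY)
E1=[];vs=range(84,190,4)
for v in vs:
    us=250+np.nonzero(g[v,250:300]>150)[0]; E1.append((us.min()+us.max())/2)
print(E1); a,b=np.polyfit(vs,E1,1); print(a,b,[v for v in range(60,200) if g[v,int(a*v+b)]>150][::105])
vv=[v for v in range(78,200) if g[v,int(a*v+b)]>150];v0,v1=min(vv),max(vv);print(v0,v1)
e1=onz(c,a*v0+b,v0,.071);e0=onz(c,a*v1+b,v1+.5,.071);d=e1-e0;u=d/np.linalg.norm(d)
print(e0,e1,np.linalg.norm(d),np.degrees(np.arctan2(d[1],d[0])),'orig',e0+.08*u)
E2=[]
for v in range(5,70,5):
    us=265+np.nonzero(g[v,265:290]>140)[0]; E2.append((us.min()+us.max())/2 if len(us) else 0)
print(E2)
E
```

```text
[[94, 63, 49], [91, 62, 48], [87, 56, 42], [121, 86, 61], [224, 189, 141], [219, 191, 148], [218, 189, 146], [217, 189, 144], [211, 182, 139], [209, 180, 137], [207, 179, 138], [207, 179, 136], [207, 180, 137], [213, 183, 140], [218, 190, 146], [233, 202, 147], [92, 64, 46], [90, 59, 45], [96, 64, 50], [100, 67, 52], [95, 63, 48], [91, 62, 48], [90, 63, 46], [88, 59, 44]]
[np.float64(275.0), np.float64(275.0), np.float64(275.0), np.float64(275.0), np.float64(275.0), np.float64(275.0), np.float64(274.5), np.float64(274.5), np.float64(274.5), np.float64(274.5), np.float64(274.5), np.float64(274.5), np.float64(274.5), np.float64(274.5), np.float64(274.5), np.float64(274.5), np.float64(274.5), np.float64(274.5), np.float64(274.5), np.float64(274.5), np.float64(274.5), np.float64(274.5), np.float64(274.5), np.float64(274.0), np.float64(274.0), np.float64(274.0), np.float64(274.0)]
-0.008318070818069793 275.66829466829455 [60, 165]
78 191
[ 0.5611 -0.3407  0.071 ] [ 0.5896 -0.2093  0.071 ] 0.13441242799924685 77.76877150554434 orig [ 0.5781 -0.2625  0.071 ]
[np.float64(278.0), np.float64(278.5), np.float64(279.0), np.float64(279.5), np.float64(279.0), np.float64(279.5), np.float64(277.0), np.float64(275.5), np.float64(275.5), np.float64(275.5), np.float64(275.5), np.float64(275.5), np.float64(275.5)]
```

```bash
python3 - <<'E'
from h import *
print(delta([.578,-.2625,.15],down(77.8)).tolist(),delta([.578,-.2625,.052],down(77.8)).tolist())
E
```

```text
[0.0683, -0.0018, 0.1514, 0.0028, 0.001, 0.0093] [0.0684, -0.0021, 0.2494, 0.0028, 0.001, 0.0093]
```

step_arm --pt "0.03 -0.001 0.03 0.003 0.001 0.009 -1" --pt "0.06 -0.002 0.06 0.003 0.001 0.009 -1" --pt "0.068 -0.002 0.1 0.003 0.001 0.009 -1" --pt "0.068 -0.002 0.14 0.003 0.001 0.009 -1" --pt "0.068 -0.002 0.17 0.003 0.001 0.009 -1" --pt "0.068 -0.002 0.2 0.003 0.001 0.009 -1" --pt "0.068 -0.002 0.22 0.003 0.001 0.009 -1" --pt "0.068 -0.002 0.235 0.003 0.001 0.009 -1" --pt "0.068 -0.002 0.249 0.003 0.001 0.009 -1" --pt "0.068 -0.002 0.249 0.003 0.001 0.009 -1" --pt "0.068 -0.002 0.249 0.003 0.001 0.009 -1" --pt "0.068 -0.002 0.249 0.003 0.001 0.009 -1"

```text
time: 4.65
tool_pos: [0.5777, -0.2646, 0.052]
tool_rot: [-0.0, 0.779, 0.627, -0.0]
contact_force: [1.2, -0.2, 0.8]
gripper_width: 1.002
```

```bash
python3 - <<'E'
from h import *
im,c=grab('wrist','wrist3');print(tool()[0])
E
```

```text
[ 0.57764911 -0.26463322  0.05196896]
```

View pics/wrist3.png

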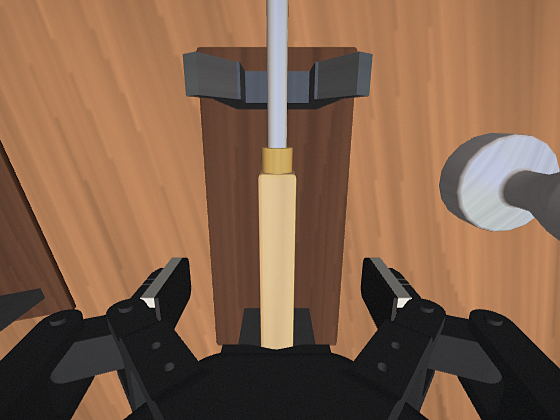

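step_arm --pt "0 0 0 0 0 0 0" --pt "0 0 0 0 0 0 0.5" --pt "0 0 0 0 0 0 1" --pt "0 0 0 0 0 0 1" --pt "0 0 0 0 0 0 1" --pt "0 0 0 0 0 0 1" --pt "0 0 0 0 0 0 1" --pt "0 0 0 0 0 0 1"

```text
time: 5.5
tool_pos: [0.5768, -0.2641, 0.0505]
tool_rot: [-0.001, 0.779, 0.627, -0.001]
contact_force: [0.6, 0.3, 0.8]
gripper_width: 0.175
```

```bash
python3 - <<'E'
from h import *
im,c=grab('wrist','wrist4');print(manip.state())
E
```

```text
{'time': 5.55, 'joint_pos': array([-5.46632542e-01,  2.56280046e-01,  1.71989407e+00, -8.15341686e-05,
        1.16821159e+00, -3.31615414e-01]), 'joint_vel': array([-0.00136464, -0.00131432, -0.00066337, -0.0008746 , -0.00044072,
       -0.00094094]), 'joint_efforts': array([ 9.44236340e-02, -4.26093400e+01, -3.15611279e+01,  2.01576267e-02,
        4.19883721e-02, -1.25676597e-02]), 'tool_pos': array([ 0.57680378, -0.26414146,  0.05050703]), 'tool_rot': array([-1.30091182e-03,  7.78887181e-01,  6.27162504e-01, -5.09235392e-04]), 'contact_force': array([-0.07971949, -0.0078272 ,  1.20107957]), 'ft_torque': array([-0.06482803,  0.02387075, -0.03061906]), 'gripper_width': 0.17669948216717712}
```

View pics/wrist4.png

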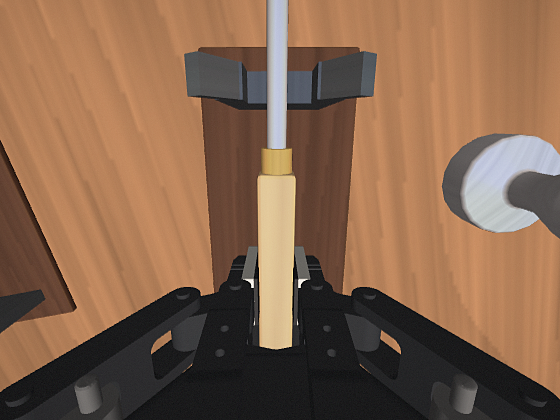

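```bash
python3 - <<'E'
from h import *
p,r=tool();np.savez('grasp.npz',p=p,R=r.as_matrix());print(r.as_matrix().round(4))
for q in([.5069,.0975,.385],[.5069,.06,.385]):print(delta(q,down(90.7)).tolist())
E
```

```text
[[ 2.133e-01  9.770e-01 -2.400e-03]
 [ 9.770e-01 -2.133e-01  1.400e-03]
 [ 8.000e-04 -2.700e-03 -1.000e+00]]
[0.3387, -0.1463, -0.3338, -0.0026, -0.0011, -0.2272]
[0.302, -0.1383, -0.3339, -0.0026, -0.0011, -0.2272]
```

step_arm --pt "0 0 -0.01 0 0 0 1" --pt "0 0 -0.03 0 0 0 1" --pt "0 0 -0.06 0 0 0 1" --pt "0 0 -0.1 0 0 0 1" --pt "0 0 -0.14 0 0 0 1" --pt "0.02 -0.01 -0.18 0 0 -0.02 1" --pt "0.05 -0.02 -0.22 0 0 -0.05 1" --pt "0.08 -0.035 -0.25 0 0 -0.08 1" --pt "0.11 -0.05 -0.28 0 0 -0.1 1" --pt "0.14 -0.065 -0.31 0 0 -0.13 1" --pt "0.175 -0.08 -0.334 0 0 -0.16 1" --pt "0.21 -0.095 -0.334 0 0 -0.18 1" --pt "0.24 -0.11 -0.334 0 0 -0.2 1" --pt "0.27 -0.125 -0.334 -0.003 -0.001 -0.227 1" --pt "0.29 -0.135 -0.334 -0.003 -0.001 -0.227 1" --pt "0.302 -0.138 -0.334 -0.003 -0.001 -0.227 1" --pt "0.302 -0.138 -0.334 -0.003 -0.001 -0.227 1" --pt "0.302 -0.138 -0.334 -0.003 -0.001 -0.227 1"

```text
time: 7.35
tool_pos: [0.5073, 0.0594, 0.3849]
tool_rot: [0.0, 0.703, 0.711, -0.0]
contact_force: [-0.3, 0.0, -1.5]
gripper_width: 0.178
```

```bash
python3 - <<'E'
from h import *
print(tool()[0],manip.state()['gripper_width'])
im,c=grab('wrist','wrist5'); im2,c2=grab('side','side5'); im3,c3=grab('top','top5')
p,r=tool(); H=p+r.apply([.156,0,-.0125]);T=p+r.apply([.156,0,.0285]); print(H,proj(c,H),proj(c2,H),proj(c2,T),proj(c3,H),proj(c,[.505,.2505,.292]),proj(c2,[.505,.2505,.292]))
cv2.imwrite('pics/s5z.png',cv2.resize(im2[70:190,270:420],None,fx=5,fy=5,interpolation=cv2.INTER_CUBIC)[:,:,::-1])
cv2.imwrite('pics/t5z.png',cv2.resize(im3[170:270,160:300],None,fx=5,fy=5,interpolation=cv2.INTER_CUBIC)[:,:,::-1])
E
```

```text
[0.50731364 0.05938772 0.38486217] 0.17757068300209197
[0.50578759 0.21490968 0.3972821 ] (np.float64(278.74778865619913), np.float64(-149.30875261426402)) (np.float64(330.88274695804597), np.float64(117.8765608494995)) (np.float64(329.61277352459865), np.float64(127.35242898221678)) (np.float64(197.1080421920693), np.float64(217.88869700771016)) (np.float64(276.6373651254413), np.float64(-72.16647077266904)) (np.float64(334.26740232954626), np.float64(137.36852897747917))
```

View pics/wrist5.png

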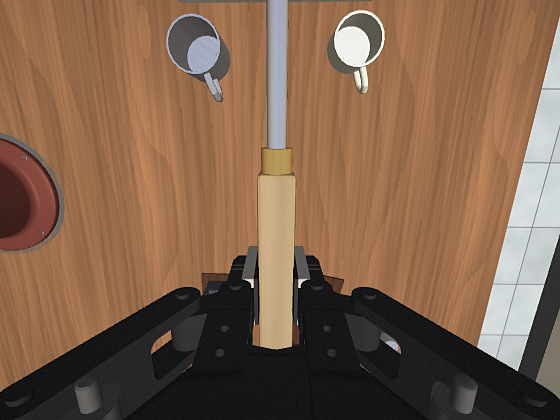

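View pics/s5z.png

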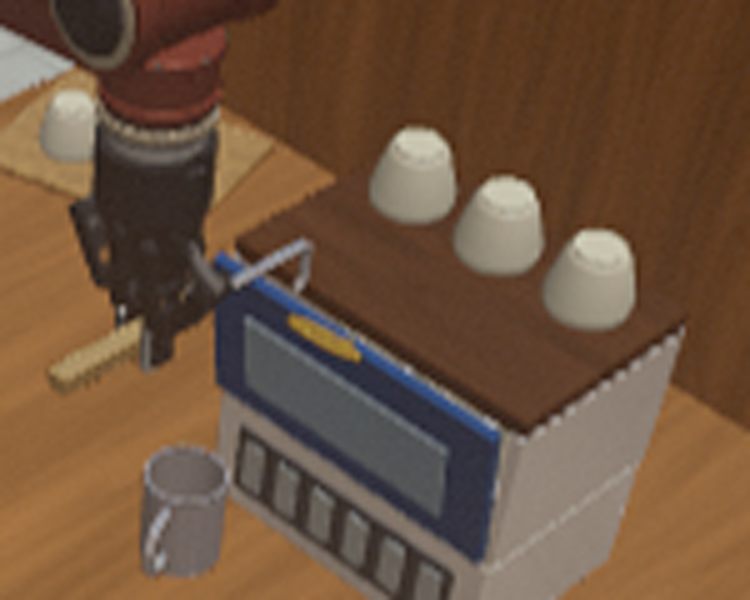

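View pics/t5z.png

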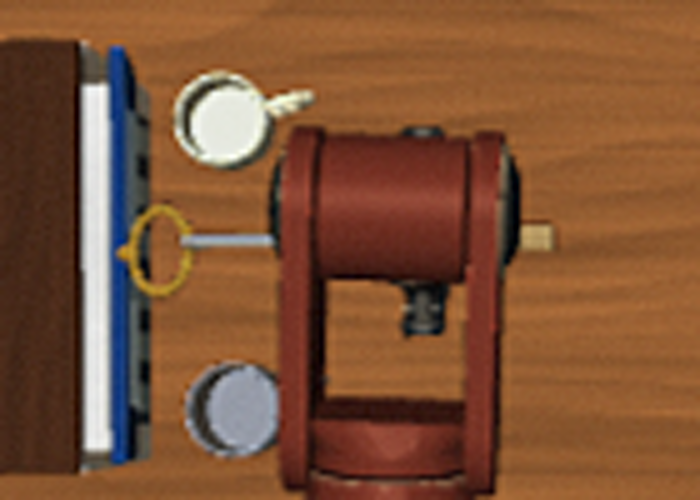

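step_arm --pt "0.015 0 0 0 0 0 1" --pt "0.03 0 0 0 0 0 1" --pt "0.039 0 0 0 0 0 1" --pt "0.039 0 0.01 0 0 0 1" --pt "0.039 0 0.02 0 0 0 1" --pt "0.039 0 0.03 0 0 0 1" --pt "0.039 0 0.03 0 0 0 1"

```text
time: 8.2
tool_pos: [0.5058, 0.0986, 0.352]
tool_rot: [-0.002, 0.703, 0.711, -0.002]
contact_force: [-0.0, 0.3, -2.6]
gripper_width: 0.175
```

```bash
cat >> h.py <<'E'
def look(tag):
    im2,c2=grab('side','side'+tag); im3,c3=grab('top','top'+tag)
    a=cv2.resize(im2[90:190,280:380],None,fx=4,fy=4,interpolation=cv2.INTER_CUBIC); b=cv2.resize(im3[170:270,170:270],None,fx=4,fy=4,interpolation=cv2.INTER_CUBIC)
    cv2.imwrite('pics/look'+tag+'.png',np.hstack([a,b])[:,:,::-1])
    p,r=tool(); s=manip.state(); print(s['time'],'hookpt',p+r.apply([.156,0,.0075]),'axis',r.as_matrix()[:,0].round(4),'F',s['contact_force'])
E
python3 -c "
from h import *
look('6')"
```

```text
8.3 hookpt [0.50470533 0.25459687 0.34677376] axis [-1.140e-02  9.999e-01  2.000e-04] F [ 0.07722321  0.36645962 -1.11781197]
```

View pics/look6.png

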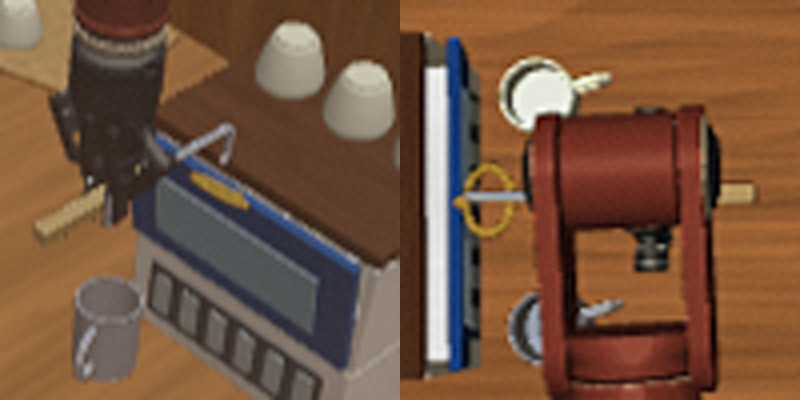

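step_arm --pt "0 0 0.008 0 0 0 1" --pt "0 0 0.016 0 0 0 1" --pt "0 0 0.024 0 0 0 1" --pt "0 0 0.032 0 0 0 1" --pt "0 0 0.041 0 0 0 1" --pt "0 0 0.041 0 0 0 1" --pt "0 0 0.041 0 0 0 1" --pt "0 0 0.041 0 0 0 1"

```text
time: 9.1
tool_pos: [0.507, 0.099, 0.3146]
tool_rot: [0.0, 0.703, 0.711, 0.001]
contact_force: [-0.4, 1.5, -1.4]
gripper_width: 0.178
```

```bash
python3 -c "
from h import *
look('7')"
```

```text
9.2 hookpt [0.50514801 0.25493943 0.30726187] axis [-1.200e-02  9.999e-01  3.000e-04] F [ 0.13104083 -0.42026933 -1.81933971]
```

View pics/look7.png

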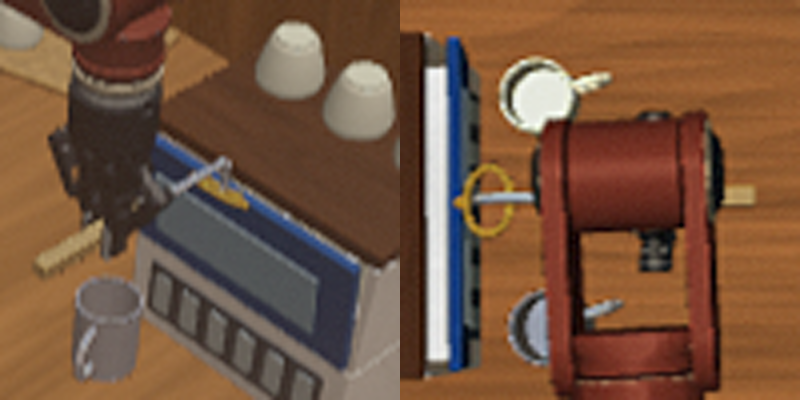

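```bash
cat > path.py <<'E'
from h import *
hy,hz=.3027,.13
def tgt(th,a,b):
    w=np.pi/4-th
    Bo=.03*np.cos(th)+.169*np.sin(th)+.0285*np.cos(w); Bu=.169*np.cos(th)-.03*np.sin(th)+.0285*np.sin(w)
    return hy-(Bo-.0075+a), hz+Bu+.0075+b   # hook axis y, pole z
def off(th): return np.interp(th,[0,.5,1.1,1.57],[0,0,-.003,-.007]), np.interp(th,[0,.2,.8,1.2,1.57],[.008,.007,.002,-.001,-.003])
E
python3 - <<'E'
from path import *
p,r=tool(); H=p+r.apply([.156,0,-.0125])
for th in [.14,.18,.22,.26,.3,.34,.38,.42,.46,.5,.54,.58,.62,.66,.7,.75,.8,.85,.9,.95,1,1.05,1.1,1.2,1.3,1.4,1.5,1.56]:
    y,z=tgt(th,*off(th)); print(th,'y %.4f z %.4f dx %.4f dz %.4f'%(y,z,y-H[1],H[2]-z))
print(H, r.inv().apply([0,-.1,0]))
E
```

```text
0.14 y 0.2341 z 0.3251 dx -0.0208 dz 0.0022
0.18 y 0.2270 z 0.3217 dx -0.0279 dz 0.0055
0.22 y 0.2200 z 0.3180 dx -0.0350 dz 0.0093
0.26 y 0.2131 z 0.3139 dx -0.0418 dz 0.0134
0.3 y 0.2064 z 0.3095 dx -0.0485 dz 0.0177
0.34 y 0.1998 z 0.3049 dx -0.0551 dz 0.0223
0.38 y 0.1935 z 0.3001 dx -0.0615 dz 0.0272
0.42 y 0.1873 z 0.2949 dx -0.0677 dz 0.0323
0.46 y 0.1813 z 0.2896 dx -0.0736 dz 0.0377
0.5 y 0.1755 z 0.2840 dx -0.0794 dz 0.0433
0.54 y 0.1701 z 0.2781 dx -0.0848 dz 0.0491
0.58 y 0.1650 z 0.2721 dx -0.0899 dz 0.0552
0.62 y 0.1601 z 0.2658 dx -0.0949 dz 0.0615
0.66 y 0.1554 z 0.2593 dx -0.0995 dz 0.0679
0.7 y 0.1510 z 0.2527 dx -0.1039 dz 0.0746
0.75 y 0.1458 z 0.2441 dx -0.1091 dz 0.0831
0.8 y 0.1411 z 0.2353 dx -0.1139 dz 0.0920
0.85 y 0.1367 z 0.2263 dx -0.1182 dz 0.1010
0.9 y 0.1329 z 0.2170 dx -0.1221 dz 0.1102
0.95 y 0.1294 z 0.2076 dx -0.1255 dz 0.1197
1 y 0.1264 z 0.1980 dx -0.1285 dz 0.1293
1.05 y 0.1239 z 0.1882 dx -0.1310 dz 0.1390
1.1 y 0.1219 z 0.1784 dx -0.1331 dz 0.1489
1.2 y 0.1196 z 0.1583 dx -0.1354 dz 0.1690
1.3 y 0.1192 z 0.1382 dx -0.1357 dz 0.1890
1.4 y 0.1208 z 0.1181 dx -0.1341 dz 0.2091
1.5 y 0.1244 z 0.0982 dx -0.1306 dz 0.2290
1.56 y 0.1274 z 0.0864 dx -0.1275 dz 0.2408
[0.50512142 0.25493258 0.32726185] [-9.99928206e-02 -1.19776786e-03 -3.42352615e-05]
```

First part: take up the slack and pull to about 0.5 rad.

step_arm --pt "-0.005 0 0 0 0 0 1" --pt "-0.01 0 0.001 0 0 0 1" --pt "-0.015 0 0.002 0 0 0 1" --pt "-0.018 0 0.002 0 0 0 1" --pt "-0.021 0 0.002 0 0 0 1" --pt "-0.024 0 0.004 0 0 0 1" --pt "-0.028 0 0.006 0 0 0 1" --pt "-0.032 0 0.008 0 0 0 1" --pt "-0.035 0 0.009 0 0 0 1" --pt "-0.042 0 0.013 0 0 0 1" --pt "-0.048 0 0.018 0 0 0 1" --pt "-0.055 0 0.022 0 0 0 1" --pt "-0.055 0 0.022 0 0 0 1"

```text
time: 10.5
tool_pos: [0.507, 0.0428, 0.2908]
tool_rot: [-0.0, 0.703, 0.711, -0.001]
contact_force: [0.4, 0.7, -1.3]
gripper_width: 0.176
```

```bash
python3 -c "
from h import *
look('8')"
```

```text
10.6 hookpt [0.50545208 0.19935018 0.28406753] axis [-1.130e-02  9.999e-01 -4.000e-04] F [ 0.22746142  0.01536936 -1.3268221 ]
```

View pics/look8.png

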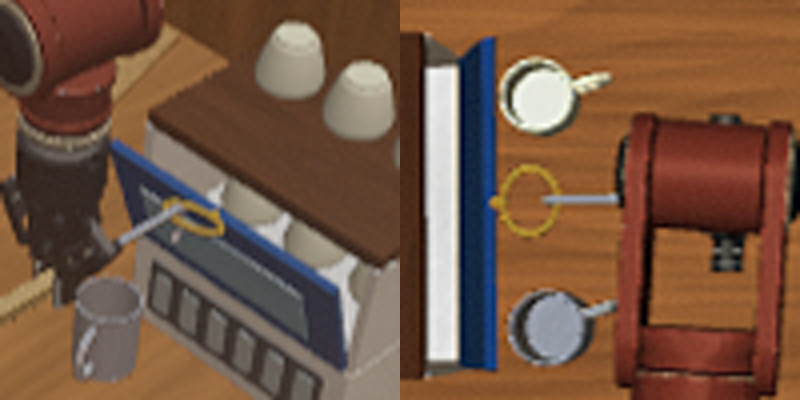

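step_arm --pt "-0.0065 0 0.005 0 0 0 1" --pt "-0.0125 0 0.0105 0 0 0 1" --pt "-0.0185 0 0.0155 0 0 0 1" --pt "-0.0245 0 0.0215 0 0 0 1" --pt "-0.03 0 0.027 0 0 0 1" --pt "-0.035 0 0.033 0 0 0 1" --pt "-0.04 0 0.0395 0 0 0 1" --pt "-0.0445 0 0.046 0 0 0 1" --pt "-0.049 0 0.0525 0 0 0 1" --pt "-0.054 0 0.061 0 0 0 1" --pt "-0.059 0 0.07 0 0 0 1" --pt "-0.063 0 0.079 0 0 0 1" --pt "-0.067 0 0.088 0 0 0 1" --pt "-0.067 0 0.088 0 0 0 1"

```text
time: 12.0
tool_pos: [0.5072, -0.0235, 0.2018]
tool_rot: [-0.001, 0.703, 0.711, -0.001]
contact_force: [0.1, 0.9, -1.6]
gripper_width: 0.179
```

```bash
python3 -c "
from h import *
look('9')"
```

```text
12.1 hookpt [0.50602366 0.13283439 0.19594735] axis [-1.190e-02  9.999e-01  2.000e-04] F [-0.12715241  0.37706908 -1.4422819 ]
```

View pics/look9.png

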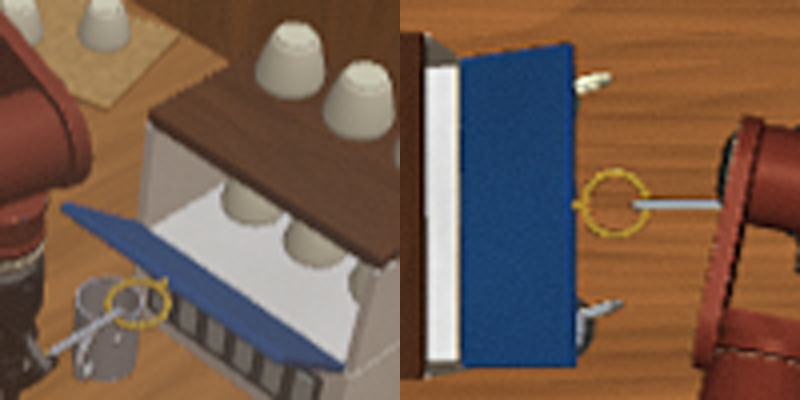

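step_arm --pt "-0.0034 0 0.0095 0 0 0 1" --pt "-0.0064 0 0.019 0 0 0 1" --pt "-0.009 0 0.029 0 0 0 1" --pt "-0.011 0 0.039 0 0 0 1" --pt "-0.0122 0 0.049 0 0 0 1" --pt "-0.0133 0 0.059 0 0 0 1" --pt "-0.0136 0 0.069 0 0 0 1" --pt "-0.0136 0 0.079 0 0 0 1" --pt "-0.0136 0 0.079 0 0 0 1"

```text
time: 13.0
tool_pos: [0.5071, -0.0362, 0.1227]
tool_rot: [-0.002, 0.703, 0.711, -0.001]
contact_force: [-0.0, 0.3, -2.0]
gripper_width: 0.176
```

```bash
python3 -c "
from h import *
look('10');grab('wrist','wrist10')"
```

```text
13.1 hookpt [0.50616038 0.11957691 0.11705551] axis [-1.230e-02  9.999e-01  6.000e-04] F [-0.10533215 -0.22485839 -0.47734485]
```

View pics/look10.png

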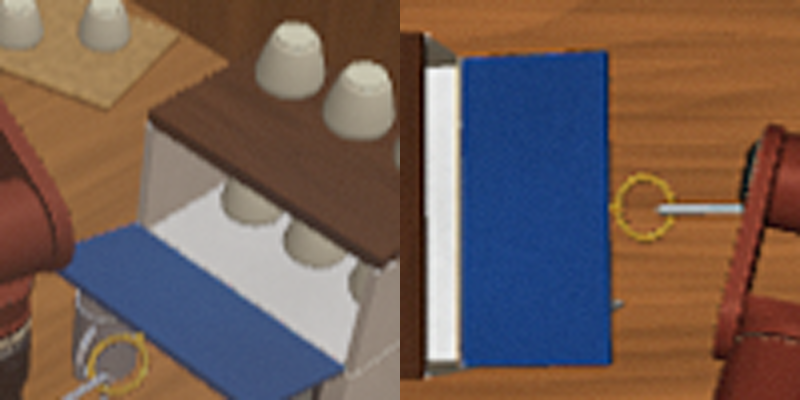

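View pics/wrist10.png

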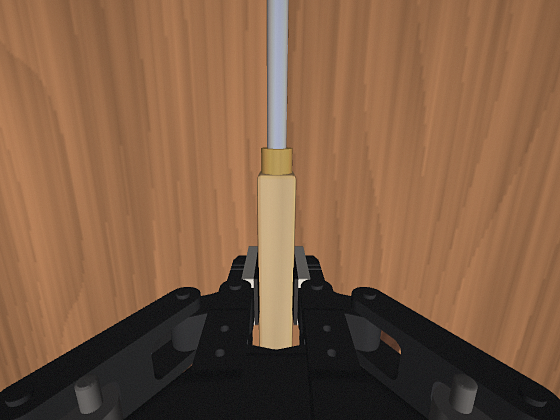

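step_arm --pt "0.0003 0 0.005 0 0 0 1" --pt "0.0006 0 0.01 0 0 0 1" --pt "0.001 0 0.015 0 0 0 1" --pt "0.0016 0 0.02 0 0 0 1" --pt "0.0025 0 0.025 0 0 0 1" --pt "0.0033 0 0.03 0 0 0 1" --pt "0.004 0 0.035 0 0 0 1" --pt "0.005 0 0.04 0 0 0 1" --pt "0.006 0 0.044 0 0 0 1" --pt "0.007 0 0.048 0 0 0 1" --pt "0.008 0 0.051 0 0 0 1" --pt "0.008 0 0.051 0 0 0 1" --pt "0.008 0 0.051 0 0 0 1" --pt "0.008 0 0.051 0 0 0 1"

```text
time: 14.55
tool_pos: [0.5084, -0.0284, 0.0742]
tool_rot: [-0.0, 0.703, 0.711, 0.0]
contact_force: [-0.5, 0.1, 0.0]
gripper_width: 0.174
```

```bash
python3 -c "
from h import *
look('11');grab('wrist','wrist11')
im,c=load('side11');print([proj(c,[x,.3027-.145,.13]) for x in(.36,.65)],[proj(c,[x,.3027-.145*np.sin(1.47),.13+.145*np.cos(1.47)]) for x in(.36,.65)])
cv2.imwrite('pics/s11z.png',cv2.resize(im[90:240,250:450],None,fx=4,fy=4,interpolation=cv2.INTER_CUBIC)[:,:,::-1])
"
```

```text
14.65 hookpt [0.50653709 0.12754036 0.06677536] axis [-1.200e-02  9.999e-01  6.000e-04] F [-0.82279472  0.22604276 -0.55971581]
[(np.float64(288.5620774022458), np.float64(160.39928659306358)), (np.float64(339.99760071077594), np.float64(200.35986790982264))] [(np.float64(288.8041246551332), np.float64(157.6620470777512)), (np.float64(340.6323694307362), np.float64(197.6463786146461))]
```

View pics/look11.png

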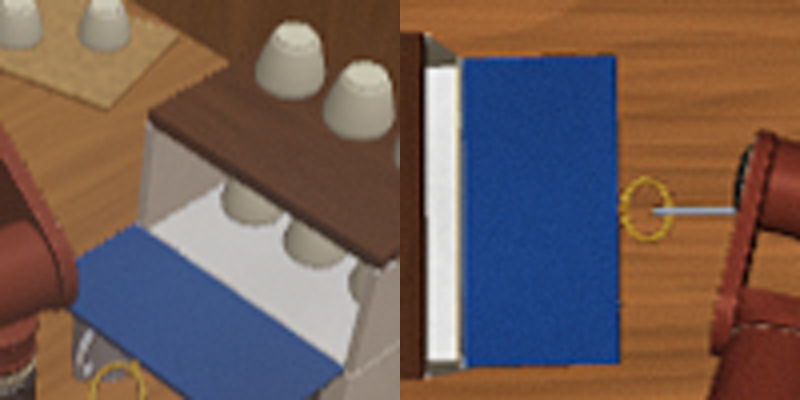

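View pics/s11z.png

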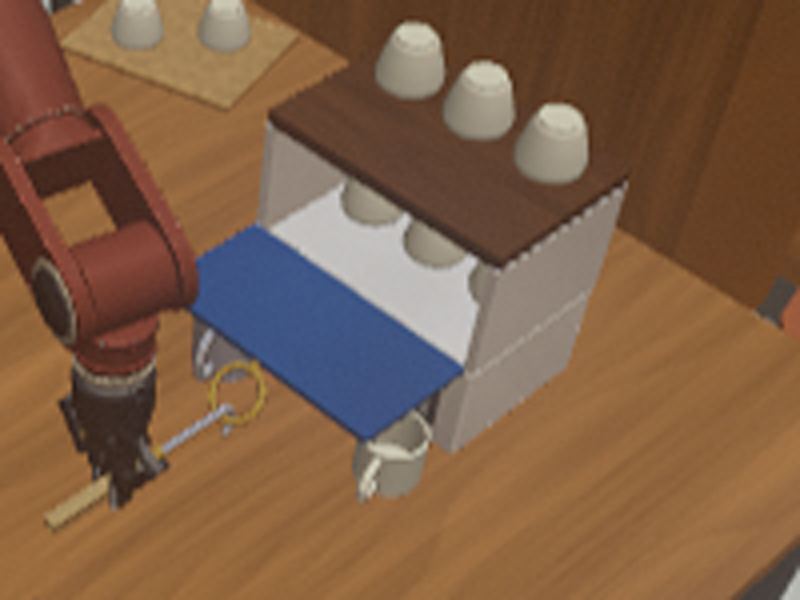

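View pics/wrist11.png

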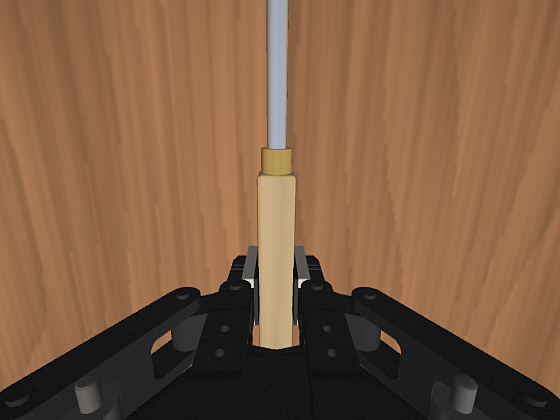

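step_arm --pt "0 0 0.002 0 0 0 1" --pt "0 0 0.004 0 0 0 1" --pt "0 0 0.004 0 0 0 1" --pt "0 0 0.004 0 0 0 1"

```text
time: 15.1
tool_pos: [0.5088, -0.0286, 0.0704]
tool_rot: [0.0, 0.703, 0.711, 0.001]
contact_force: [0.5, 0.7, 3.4]
gripper_width: 0.176
```

```bash
python3 -c "
from h import *
look('12')
im,c=load('side12');it,ct=load('top12')
print(tri((ct,231.4,221.6),(c,309.4,187.9)))
cv2.imwrite('pics/s12z.png',cv2.resize(im[140:240,280:400],None,fx=6,fy=6,interpolation=cv2.INTER_CUBIC)[:,:,::-1])
for th in (1.4,1.47,1.52,1.571):
  print(th,[proj(c,[x,.3027-.145*np.sin(th)-.006*np.cos(th)*s,.13+.145*np.cos(th)+.006*s*np.sin(th)]) for x in(.65,) for s in(1,-1)])
"
```

```text
15.2 hookpt [0.50694535 0.1274299  0.06301211] axis [-1.170e-02  9.999e-01  5.000e-04] F [-0.18724049  0.28209157  2.86151837]
(array([0.50990229, 0.13509011, 0.10119054]), [array([-0.1, -0.1]), array([-0.1,  0. ])])
1.4 [(np.float64(341.25390840918067), np.float64(194.68964863033554)), (np.float64(341.21673256360816), np.float64(196.5897588263149))]
1.47 [(np.float64(340.7277139232618), np.float64(196.64070440103507)), (np.float64(340.53763561350775), np.float64(198.64561155007826))]
1.52 [(np.float64(340.43265802171817), np.float64(197.97897988992395)), (np.float64(340.1341494249721), np.float64(200.05273221558585))]
1.571 [(np.float64(340.20124265570837), np.float64(199.29255116992385)), (np.float64(339.7931871908161), np.float64(201.4312436081198))]
```

View pics/s12z.png

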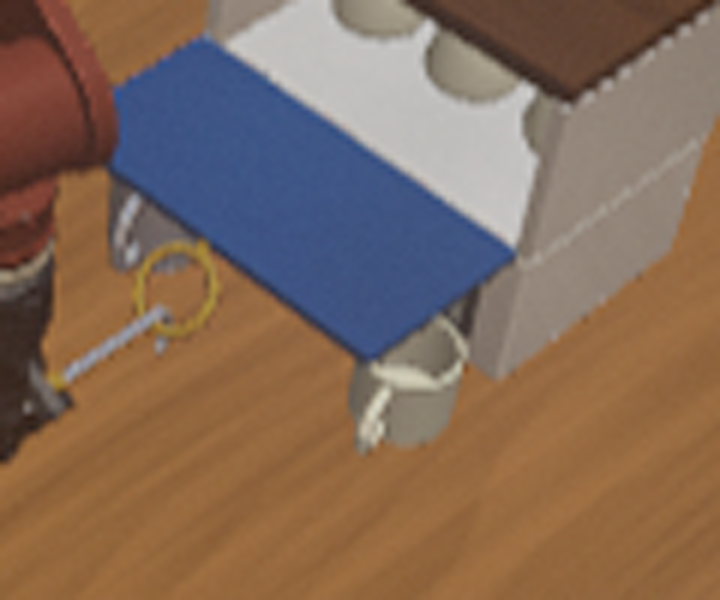

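step_arm --pt "0 0 -0.002 0 0 0 1" --pt "0 0 -0.005 0 0 0 1" --pt "0.004 0 -0.006 0 0 0 1" --pt "0.009 0 -0.006 0 0 0 1" --pt "0.009 0 -0.006 0 0 0 1" --pt "0.009 0 -0.012 0 0 0 1" --pt "0.009 0 -0.02 0 0 0 1" --pt "0.009 0 -0.03 0 0 0 1" --pt "0.009 0 -0.03 0 0 0 1"

```text
time: 16.1
tool_pos: [0.5098, -0.02, 0.1025]
tool_rot: [0.002, 0.703, 0.711, 0.001]
contact_force: [1.0, -0.2, -1.2]
gripper_width: 0.174
```

```bash
python3 -c "
from h import *
look('13')
im,c=load('side13')
cv2.imwrite('pics/s13z.png',cv2.resize(im[140:240,280:400],None,fx=6,fy=6,interpolation=cv2.INTER_CUBIC)[:,:,::-1])
"
```

```text
16.2 hookpt [0.50685904 0.13621941 0.09334396] axis [-1.190e-02  9.999e-01 -1.000e-04] F [ 0.13365834  0.31654571 -1.57164544]
```

View pics/s13z.png

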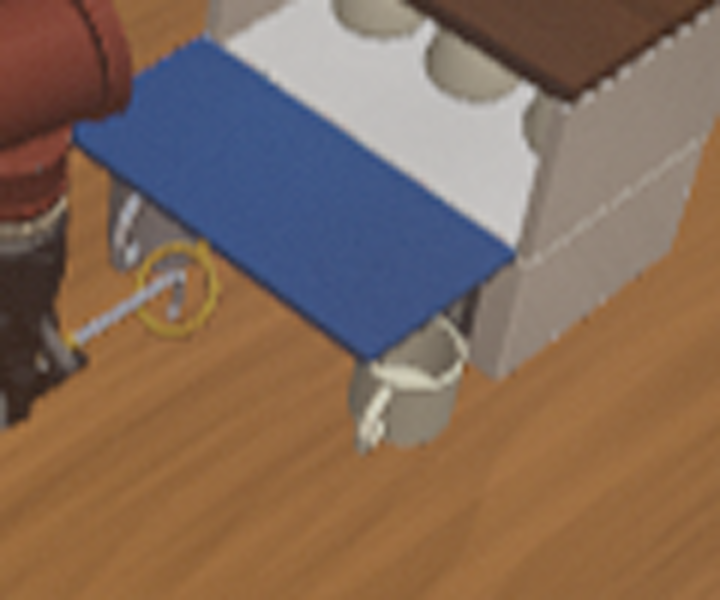

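View pics/look13.png

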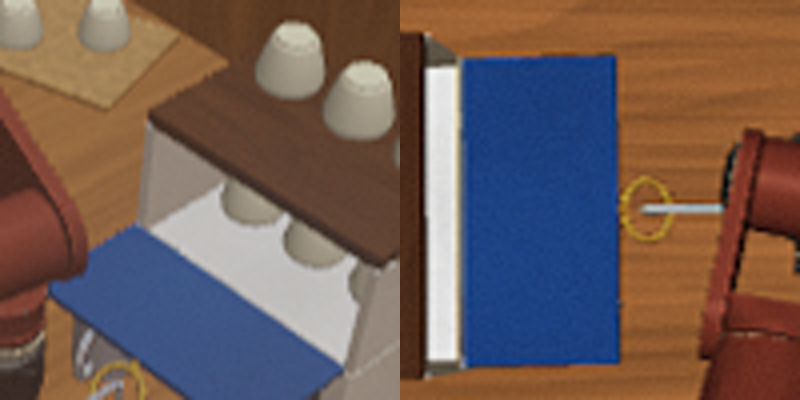

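```bash
python3 -c "
from h import *
g=np.load('grasp.npz');print(delta(g['p']+[0,0,.10],Ro.from_matrix(g['R'])).tolist())"
```

```text
[-0.2452, 0.0653, -0.0495, 0.0043, 0.001, 0.2269]
```

step_arm --pt "0 0 -0.02 0 0 0 1" --pt "0 0 -0.045 0 0 0 1" --pt "0 0 -0.07 0 0 0 1" --pt "0 0 -0.1 0 0 0 1" --pt "-0.02 0 -0.12 0 0 0 1" --pt "-0.06 0.01 -0.12 0 0 0.02 1" --pt "-0.1 0.02 -0.12 0 0 0.07 1" --pt "-0.14 0.035 -0.12 0 0 0.12 1" --pt "-0.18 0.05 -0.12 0 0 0.17 1" --pt "-0.22 0.06 -0.11 0.004 0.001 0.227 1" --pt "-0.245 0.065 -0.09 0.004 0.001 0.227 1" --pt "-0.245 0.065 -0.07 0.004 0.001 0.227 1" --pt "-0.245 0.065 -0.05 0.004 0.001 0.227 1" --pt "-0.245 0.065 -0.05 0.004 0.001 0.227 1" --pt "-0.245 0.065 -0.05 0.004 0.001 0.227 1" --pt "-0.245 0.065 -0.05 0.004 0.001 0.227 1"

```text
time: 17.8
tool_pos: [0.5768, -0.264, 0.1515]
tool_rot: [-0.001, 0.779, 0.627, -0.001]
contact_force: [-0.7, -0.4, -0.7]
gripper_width: 0.177
```

```bash
python3 -c "
from h import *
g=np.load('grasp.npz');print(tool()[0]);print([delta(g['p']+[0,0,h],Ro.from_matrix(g['R'])).tolist() for h in (.06,.0)])
im,c=grab('wrist','wrist14');im,c=grab('side','side14');im2,_=grab('top','top14')
cv2.imwrite('pics/look14.png',np.hstack([cv2.resize(im[200:320,180:310],(400,369),interpolation=cv2.INTER_CUBIC),cv2.resize(im2[160:260,100:230],(480,369))[:,:400]])[:,:,::-1])"
```

```text
[ 0.57683074 -0.2640276   0.15151157]
[[-0.0001, 0.0001, 0.041, 0.0008, 0.0007, 0.0003], [-0.0001, 0.0002, 0.101, 0.0008, 0.0007, 0.0003]]
```

View pics/wrist14.png

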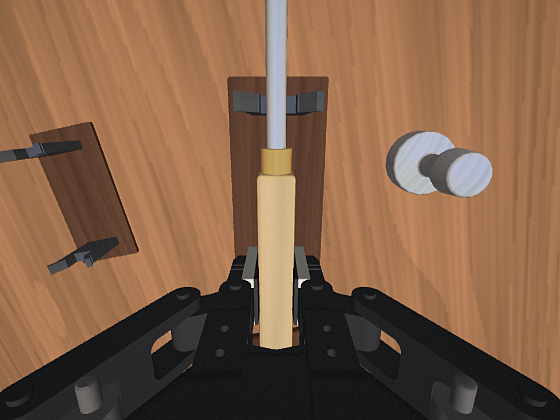

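View pics/look14.png

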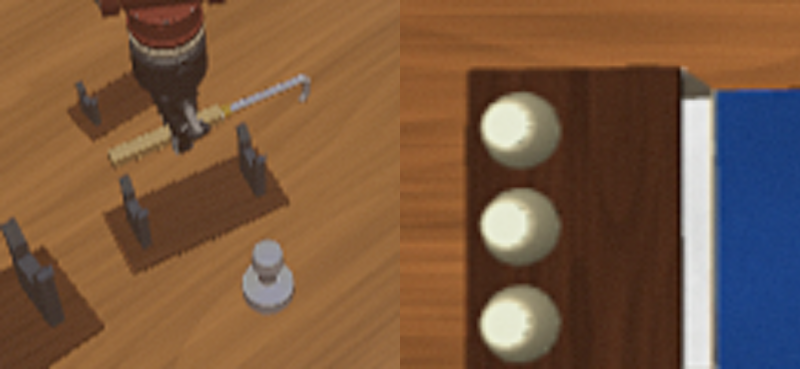

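step_arm --pt "0 0 0.02 0.001 0.001 0 1" --pt "0 0 0.04 0.001 0.001 0 1" --pt "0 0 0.055 0.001 0.001 0 1" --pt "0 0 0.068 0.001 0.001 0 1" --pt "0 0 0.078 0.001 0.001 0 1" --pt "0 0 0.088 0.001 0.001 0 1" --pt "0 0 0.096 0.001 0.001 0 1" --pt "0 0 0.101 0.001 0.001 0 1" --pt "0 0 0.101 0.001 0.001 0 1" --pt "0 0 0.101 0.001 0.001 0 1"

```text
time: 18.95
tool_pos: [0.5763, -0.2639, 0.0505]
tool_rot: [-0.002, 0.779, 0.627, -0.001]
contact_force: [-2.3, 1.9, 5.6]
gripper_width: 0.173
```

```bash
python3 -c "
from h import *
print(manip.state()['tool_pos'],manip.state()['contact_force'])
im,c=grab('wrist','wrist15');im,c=grab('side','side15')
cv2.imwrite('pics/s15.png',cv2.resize(im[220:310,190:310],None,fx=6,fy=6,interpolation=cv2.INTER_CUBIC)[:,:,::-1])"
```

```text
[ 0.5763016  -0.2638597   0.05048795] [-2.25700698  1.92963711  5.64690079]
```

View pics/s15.png

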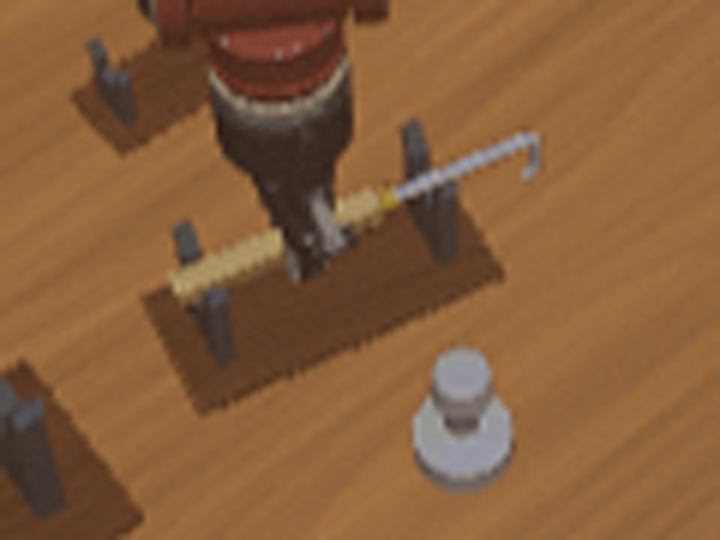

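View pics/wrist15.png

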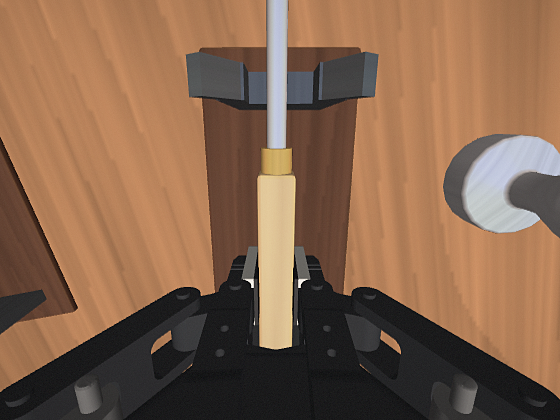

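step_arm --pt "0 0 -0.001 0 0 0 1" --pt "0 0 -0.001 0 0 0 0.6" --pt "0 0 -0.001 0 0 0 0.3" --pt "0 0 -0.001 0 0 0 0" --pt "0 0 -0.001 0 0 0 -0.5" --pt "0 0 -0.001 0 0 0 -1" --pt "0 0 -0.001 0 0 0 -1" --pt "0 0 -0.001 0 0 0 -1" --pt "0 0 -0.001 0 0 0 -1" --pt "0 0 -0.001 0 0 0 -1"

```text
time: 20.05
tool_pos: [0.5758, -0.2636, 0.05]
tool_rot: [-0.003, 0.779, 0.627, -0.001]
contact_force: [-0.1, 0.3, 0.9]
gripper_width: 1.003
```

step_arm --pt "0 0 -0.01 0 0 0 -1" --pt "0 0 -0.03 0 0 0 -1" --pt "0 0 -0.06 0 0 0 -1" --pt "0 0 -0.1 0 0 0 -1" --pt "0 0 -0.15 0 0 0 -1" --pt "-0.03 0 -0.2 0 0 0 -1" --pt "-0.068 0 -0.25 0 0 0 -1" --pt "-0.068 0 -0.25 0 0 0 -1" --pt "-0.068 0 -0.25 0 0 0 -1"

```text
time: 20.95
tool_pos: [0.5631, -0.3333, 0.3055]
tool_rot: [0.002, 0.78, 0.626, 0.0]
contact_force: [0.1, -0.4, 0.7]
gripper_width: 1.003
```

```bash
python3 -c "
from h import *
print(manip.state()['tool_pos'],manip.state()['gripper_width'])
im,c=grab('wrist','wrist16');im,c=grab('side','side16');t,ct=grab('top','top16')
cv2.imwrite('pics/s16.png',im[:,:,::-1]);cv2.imwrite('pics/t16.png',cv2.resize(t[150:280,100:350],None,fx=3,fy=3)[:,:,::-1])
cv2.imwrite('pics/s16z.png',cv2.resize(im[230:310,200:300],None,fx=7,fy=7,interpolation=cv2.INTER_CUBIC)[:,:,::-1])
"
```

```text
[ 0.56313049 -0.33327403  0.30548415] 1.0026592377866947
```

View pics/wrist16.png

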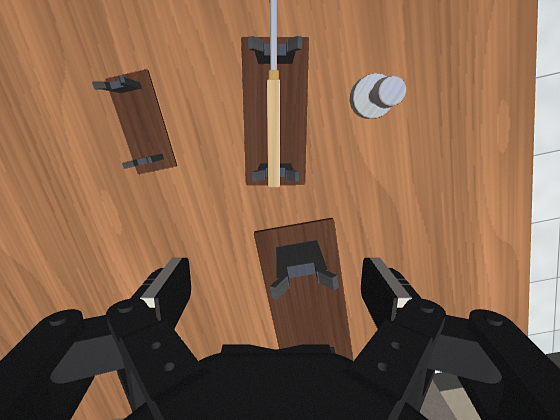

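View pics/s16z.png

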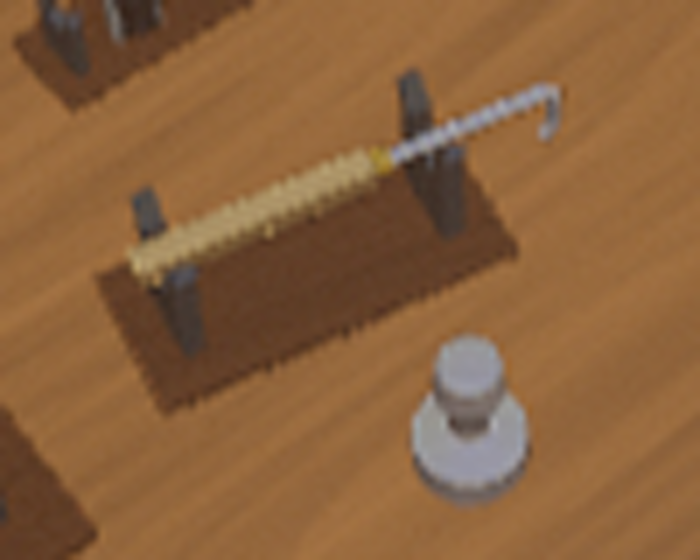

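View pics/s16.png

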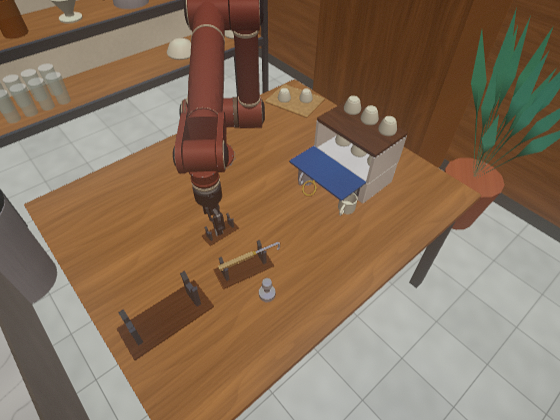

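View pics/t16.png

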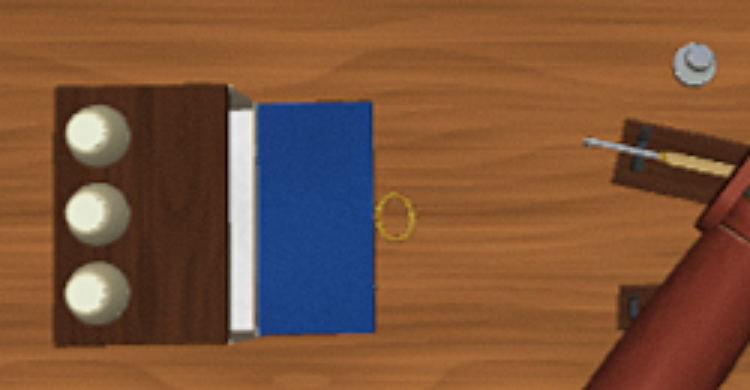

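```bash
python3 - <<'E'
from h import *
res={}
for fn in('wrist2','wrist16'):
    im,c=load(fn); g=cv2.cvtColor(im,cv2.COLOR_RGB2GRAY).astype(int)
    vs=range(90,182,4);E=[]
    for v in vs:
        us=250+np.nonzero(g[v,250:300]>150)[0];E.append((us.min()+us.max())/2)
    a,b=np.polyfit(vs,E,1);vv=[v for v in range(72,200) if g[v,int(a*v+b)]>150];v1=max(vv)
    P=[onz(c,a*v+b,v,.071) for v in (90,v1+.5)];d=P[0]-P[1];u=d/np.linalg.norm(d);print(fn,'end',P[1],'orig',P[1]+.08*u,'yaw',np.degrees(np.arctan2(d[1],d[0])))
    r=np.array([onz(c,*p,.008) for p in ([(243,40),(311,42),(304,188),(243,188)] if fn=='wrist2' else [(243,37),(310,38.5),(305,185),(246,184.5)])]);m=r.mean(0);q=r[0]+r[1]-r[2]-r[3];q/=np.linalg.norm(q);o=P[1]+.08*u-m;print('board',m,np.degrees(np.arctan2(q[1],q[0])),'along',o@q,'across',o[1]*q[0]-o[0]*q[1])
E
python3 - <<'E'
import sys;sys.path.insert(0,'.')
from h import *
for k,(a,b) in dict(side=('side0','side16'),top=('top0','top16')).items():
    A,B=load(a)[0],load(b)[0]
    if k=='side': print('tamper diff',abs(A[270:305,250:280].astype(int)-B[270:305,250:280]).mean(),'cup/jug',abs(A[192:218,338:358].astype(int)-B[192:218,338:358]).mean(),abs(A[170:190,296:306].astype(int)-B[170:190,296:306]).mean())
E
```

```text
wrist2 end [ 0.56124112 -0.34071184  0.071     ] orig [ 0.57807718 -0.26250348  0.071     ] yaw 77.85123378293935
board [ 0.58067285 -0.25320907  0.008     ] 76.85187397401685 along -0.009641194037858843 across 0.0004134361418312708
wrist16 end [ 0.55933024 -0.33917291  0.071     ] orig [ 0.57620396 -0.26097267  0.071     ] yaw 77.82363383039493
board [ 0.58149325 -0.2535646   0.008     ] 77.1457715150965 along -0.008399127044794834 across 0.0035086531929791175
tamper diff 2.0615873015873016 cup/jug 11.622435897435897 6.916666666666667
```

```bash
python3 -c "
from h import *
print(manip.job_done(),manip.state()['time'])"
```

```text
the job is handed in; nothing more can be done
the job is handed in; nothing more can be done
```

I hooked the brass ring with the pole and drew the flap down to level. I then unhooked the pole, laid it back in both forks, let go, and handed the job in at about 21 s of the 61 s allowed. No verdict was reported.

**Flap:** it appears fully down at its stop. The ring triangulated at 0.101 m high, where 0.100 m is level. Pressing a further 4 mm raised the upward force by about 4 N, and the flap had not visibly moved after I unhooked.

**Pole:** the last wrist picture puts it within about 2° of its start direction, with the hook down in both forks. It lies 1–2 mm along and about 3 mm across from where it lay before, so it is not exactly centred. The limits are 30 mm along and 8 mm across.

**Bystanders:** the tamper and cup stand where they were in the final side view. The flap hides most of the jug, but the part that shows is in place. The pixel comparison differed at the cup and jug; I put this down to the flap's changed shading, without a separate check.

**Contacts:** the gripper and arm were never seen near the flap or ring. At hand-in the gripper was open, about 0.2 m above the pole.

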